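Open the carton and hold the belt tensioner wound to its stop

TASK

A spare belt tensioner for an office printer has arrived in the brown carton. Fold both carton flaps back until they lean well outward, clearly past upright, then swing the tensioner's arm (the one with the orange roller) against its spring all the way to its stop and finish while still holding it there with the gripper, ready for a colleague to fit the lock pin: do not let go at the end. Leave the other things on the bench and in the carton where they are.

Things in the scene. Friction and masses are not known exactly. Their poses are not given: they have to be found in the camera images.
- carton: Open brown cardboard carton, fixed to the bench, 260 (its x) x 250 (its y) x 85 mm high, walls 4 mm, grey foam floor 16 mm above the bench. Origin: centre of the underside; z up. The tensioner lies on the foam.
- flap_left (a joint): Angle (rad) of the carton flap hinged along the +y wall's top edge (hinge line along the carton's x at y = +123 mm, 85 mm above the bench). 0 = shut (level, reaching inward), 1.57 = upright, 2.6 = limit, leaning outward. The flap is 260 mm long, 110 mm from hinge to free edge, 4 mm thick. Starts partly open (about 0.8 to 1.15), so there is a gap of at least 90 mm between the two free edges. Stiff hinge: stays where it is put, about 0.06 N m to move.
- flap_right (a joint): The same for the flap on the -y wall (hinge at y = -123 mm); mirror image.
- flap_left_edge (a point): Middle of the left flap's free edge.
- flap_right_edge (a point): Middle of the right flap's free edge.
- tensioner: Fixed part of the belt tensioner: steel base plate 104 x 104 x 3 mm with a black pivot body and two short brass stop pins whose tops are 37 mm above the bench. Origin: on the pivot axis, at the underside of the plate (16 mm above the bench); z up. It is fastened down and does not move; where it lies and its yaw in the carton vary.
- idler_arm (a joint): Angle (rad) of the sprung arm about the upright pivot axis. 0 = rest, arm along the tensioner's +x; grows anticlockwise seen from above; 1.15 = against the stop. A spring pulls it back to 0 whenever it is let go: 0.2 N m at rest, 0.58 N m at the stop (about 3 to 9 N at the roller).
- roller (a point): Middle of the orange roller at the end of the arm, 66 mm from the pivot axis. The roller is an upright cylinder 22 mm across that does not spin, from 38 to 74 mm above the bench; this point is 56 mm above the bench. Under it is the aluminium arm, 16 mm wide, 30 to 38 mm above the bench; the arm's round hub, 42 mm across, reaches 47 mm above the bench.
- screw_tub: Loose bystander: blue tub with white lid, 32 mm across, 38 mm high, in the carton along its +x wall. Origin: centre of its underside.
- lock_pin: Loose bystander: steel pin 50 mm long with red block head, on the bench. Origin: underside, where the pin enters the head.
- screwdriver: Loose bystander: screwdriver with red handle, lying on the bench. Origin: underside.
- brush: Loose bystander: flat brush lying on the bench. Origin: underside.
- paste_syringe: Loose bystander: white paste syringe 120 mm long, lying on the bench. Origin: underside.
- case_fan: Loose bystander: black fan 80 x 80 x 25 mm lying flat on the bench. Origin: centre of its underside.
- heat_sink: Loose bystander: finned heat sink 70 x 70 x 35 mm on the bench. Origin: centre of its underside.

How it is judged:
On the way, in this order (a step that is already met when the one before it is completed fails the run):
1. both flaps folded back past upright (over 1.9 rad) (value of joint each of flap_left, flap_right above 1.9 rad), for 0.2 s.
2. the arm swung to its stop by the gripper (over 1.08 of 1.15 rad) (value of joint idler_arm above 1.08 rad and contact force between the fingers and idler_arm above 2 N), for 0.3 s.
At the end, for the whole second after the job is handed in: The gripper's fingers still hold the sprung arm against its stop (joint over 1.08 of 1.15 rad, fingers pressing on it with more than 2 N) through the last second, both flaps stand past 1.9 rad (1.57 is upright), and no bystander has moved more than 40 mm (all of step 1 and all of step 2); the arm keeps its last pose, push and grip.
It fails at once if a bystander was pushed more than 40 mm from its place (distance of any of screw_tub, lock_pin, screwdriver, brush, paste_syringe, case_fan, heat_sink from where it was at the start of the episode above 0.04 m).
It also fails if it takes over 69 s, if anything falls off the work surface, if the arm or the gripper's body presses on something with over 40 N, if the wrist force passes 120 N, or if a joint passes its speed limit or range.

ROBOT

A 7-joint arm with a two-finger parallel gripper is mounted at the origin on the work surface. World frame = base frame: x ahead of the robot, y to its left, z up, the work surface at z = 0. Lengths are in m, angles in rad, forces in N, time in s.
With the tool pointing down it reaches from about 0.425 to 1.025 m from the base axis. Payload 3.6 kg.
Tool frame: the origin (TCP) lies at the very end of the fingers, on their centre line; the grasp point (between the pads) lies 19 mm behind it; y points along the fingers, x is the direction in which the jaws open and shut, and the axes are right-handed (so a half turn about y gives the same grasp; the last joint's range is limited). The gripper opens to 85 mm and grips with 20 to 120 N. Pads are 22 mm wide; open, the fingers measure 114 mm over their backs; the gripper's body (76 mm by 85 mm) begins 54 mm behind the grasp point. The pads swing forward as they close: fully open they stand 13 mm farther back than shut.
Start: joints at [-1.359, 0.591, 0.048, 1.609, -0.033, 0.943, -0.034], TCP at [0.218, 0.691, 0.231] pointing down, gripper open.
Joint ranges: [-2.69, 2.69], [-0.47, 2.24], [-1.27, 1.36], [0.19, 2.51], [-1.53, 4.68], [0.08, 2.07], [-3.09, 3.09]. Speed limits (rad/s): [2.57, 2.57, 3.14, 3.14, 3.14, 3.14, 3.14].

INTERFACE

Orientations are given as a rotation vector (axis times angle).
In Python, from workcell import robot gives the robot as it stands.
- The arm moves only by the tool drive_tool, never from a script. Its argument "rows" is a list that holds one entry, the list of rows, each a list of 7 numbers: the turn, a rotation vector about the world's x, y, z in rad, then the shift along the world's x, y, z in m, then the closure, from 0 (fully open) to 1 (shut). In form: [[[ax, ay, az, x, y, z, grip], ...]]. A call has 1 to 12 rows; each row is the pose to reach, as a shift and turn from the pose commanded when the call began; what a row does not reach only later rows make up. A row lasts 1/8 s, in which the tool goes at most 62.5 mm and 10.7 degrees, less where a joint would pass 70% of its speed; a pose out of reach is approached as far as the arm can. A call with a gripper value outside its range is refused whole. The fingers move at their own pace and stop on an object; "squeeze" is the grip in N (left out, the last holds). Time passes only in rows, so rows that repeat a pose let the fingers close. It gives the time, the measured TCP pose, the force and the opening at its end, in the units of the state.
- robot.get_obs(): the state, without advancing time (a new reading comes with each control period).
- robot.read_camera(name): name is "side" or "top"; returns (picture, depth): 480x640x3 uint8, blue, green, red; 480x640 float32, m along the optical axis (not along the pixel's ray), 0 where there is no reading.
- robot.camera_model(name): a dict with "intrinsics" (3x3 intrinsics, pixels), "world_to_cam" (4x4, takes a point from world to camera coordinates). Camera axes: x right, y up, looking along -z (the intrinsics and any distortion apply to the point x, -y, -z); pixel columns grow to the right and rows downward; lengths in m; the calibration is good to about 2 mm. A picture is of the moment at which its call begins. camera_model takes no time and is no camera call.
- robot.hand_in(): hands the job in, once; it reports no verdict.
Trained networks look in the newest picture that a camera, given by its name, has taken for a name from the list of things; names that differ only in an ending like _2 or _b are one class to them, and where a whole thing is asked for, a point or a joint stands for the part that bears it (a point fixed in the world has none). Each returns a list of dicts, best first, with "confidence" (0 to 1); they miss things now and then, are a little off and sometimes report something else, mostly with a low value. They report only what shows in the picture. A call takes as long as a camera call.
- robot.look_for(camera, thing): "extent" ([left, top, right, bottom] in pixels, round what is visible of it).
The state is a dict: "clock": time; "joint_positions": joint angles; "qd": joint speeds; "effort": joint torques, N m; "eef_pos": TCP position; "tcp_rot": TCP orientation; "contact_force": force on the tool from outside, world axes, zero at the start; "ft_torque": the same for the moment, N m; "finger_gap": opening from 0.0 (shut) to 1.0 (fully open).
Only numpy, scipy, OpenCV 4.12 (cv2) and the standard library are available. Lean on these libraries where they do the work, as an engineer would, in place of code of your own. Each camera call takes 0.05 s, during which the arm holds its last target.

## Working session

There is one attempt and no reset: what is moved stays moved. The work goes in short steps, Python scripts to look and compute and a tool call to move; the robot and the scene stay as the last step left them, time stands still between calls to the robot, and variables do not carry over. Pictures are saved under pics/ and viewed, and the job is handed in when it is done.

Besides the shell and the picture viewer there is one more tool, called after "Emit:" by a JSON object that holds its "fn" and its "kwargs", one argument or row to a line. drive_tool: Moves the arm, as the interface text tells. Its arguments: {"type":"object","properties":{"rows":{"type":"array","items":{"type":"array","items":{"type":"array","items":{"type":"number"}}}},"squeeze":{"type":"number"}},"required":["rows"]}

```bash
mkdir -p pics; ls
python3 - <<'E'
from workcell import robot
import cv2,numpy as np
print(robot.get_obs())
for n in ("side","top"):
    p,d=robot.read_camera(n); cv2.imwrite(f"pics/{n}0.png",p); np.save(f"pics/{n}0.npy",d)
    m=robot.camera_model(n); print(n,m, np.linalg.inv(m["world_to_cam"]).round(3))
E
```

```text
pics
{'clock': 0.0, 'joint_positions': array([-1.35852415,  0.5920963 ,  0.04832782,  1.60981386, -0.0332857 ,
        0.94268849, -0.03367982]), 'qd': array([-0.00117923,  0.00034658, -0.00118953, -0.00143943,  0.00147996,
       -0.00045355, -0.00054163]), 'effort': array([-5.43083697e-04, -5.48679686e+01,  1.54610284e+00, -1.98121887e+01,
        9.37728735e-03,  8.93539080e-03,  5.88247062e-06]), 'eef_pos': array([0.21801433, 0.69058958, 0.23016129]), 'tcp_rot': array([-1.3399021 , -0.97993614,  0.98272805]), 'contact_force': array([ 0.33005004, -0.47989747, -0.31701988]), 'ft_torque': array([ 0.00109465, -0.00059324,  0.00502942]), 'finger_gap': 0.9999359806578573}
side {'intrinsics': array([[624.44072535,   0.        , 316.17469275],
       [  0.        , 624.44072535, 243.04060717],
       [  0.        ,   0.        ,   1.        ]]), 'world_to_cam': array([[-0.90239785, -0.43073214, -0.01216329,  0.46719166],
       [ 0.27650994, -0.60048496,  0.75030665, -0.20280922],
       [-0.33048507,  0.67371184,  0.66097805, -1.62006561],
       [ 0.        ,  0.        ,  0.        , 
[... 161 characters left out ...]
rray([[589.66735172,   0.        , 323.36045572],
       [  0.        , 589.66735172, 240.8776536 ],
       [  0.        ,   0.        ,   1.        ]]), 'world_to_cam': array([[ 2.43600233e-02, -9.99689523e-01,  5.23904416e-03,
        -5.26733795e-02],
       [ 9.86432589e-01,  2.48873845e-02,  1.62269425e-01,
        -5.17374847e-01],
       [-1.62349430e-01,  1.21507692e-03,  9.86732581e-01,
        -1.95482912e+00],
       [ 0.00000000e+00,  0.00000000e+00,  0.00000000e+00,
         1.00000000e+00]])} [[ 2.400e-02  9.860e-01 -1.620e-01  1.940e-01]
 [-1.000e+00  2.500e-02  1.000e-03 -3.700e-02]
 [ 5.000e-03  1.620e-01  9.870e-01  2.013e+00]
 [ 0.000e+00  0.000e+00  0.000e+00  1.000e+00]]
```

View pics/side0.png

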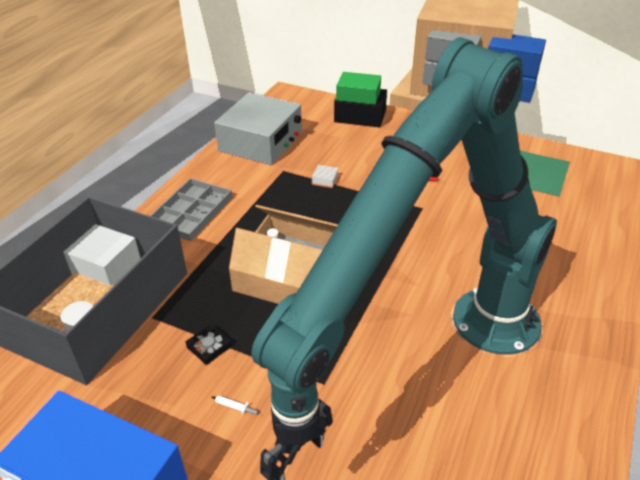

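View pics/top0.png

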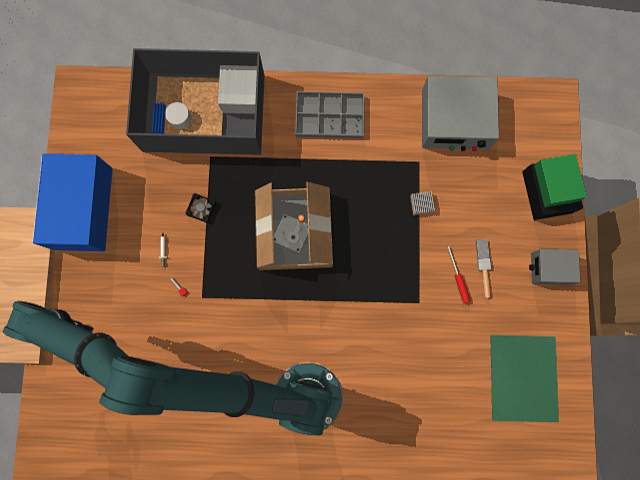

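The side view shows the carton partly behind the arm. In the top view it sits at about (294,225), with the orange roller at (301,218) and the tensioner plate at (291,232). I'll enlarge and measure there.

```bash
cat > h.py <<'E'
import numpy as np,cv2
from workcell import robot
def ray(n,u,v):
    m=robot.camera_model(n);K=m["intrinsics"];T=np.linalg.inv(m["world_to_cam"])
    c=np.array([(u-K[0,2])/K[0,0],-(v-K[1,2])/K[1,1],-1.]);return T[:3,3],T[:3,:3]@c
def atz(n,u,v,z):
    o,d=ray(n,u,v);return o+d*(z-o[2])/d[2]
def cloud(n,D):
    m=robot.camera_model(n);K=m["intrinsics"];T=np.linalg.inv(m["world_to_cam"])
    v,u=np.mgrid[:480,:640]
    c=np.stack([(u-K[0,2])/K[0,0]*D,-(v-K[1,2])/K[1,1]*D,-D],-1)
    return c@T[:3,:3].T+T[:3,3]
def proj(n,P):
    m=robot.camera_model(n);K=m["intrinsics"];c=np.append(P,1)@m["world_to_cam"].T
    return K[0,0]*c[0]/-c[2]+K[0,2],K[1,1]*-c[1]/-c[2]+K[1,2]
E
python3 - <<'E'
from h import *
p=cv2.imread("pics/top0.png");c=p[170:290,230:360]
cv2.imwrite("pics/c0.png",cv2.resize(c,None,fx=5,fy=5,interpolation=cv2.INTER_CUBIC)[:600])
D=np.load("pics/top0.npy");X=cloud("top",D)
for r in range(180,276,6):
    print(r,[tuple((X[r,u]*1000).round().astype(int)) for u in range(254,338,7)])
h=cv2.cvtColor(p,cv2.COLOR_BGR2HSV);m=(h[...,0]<13)&(h[...,0]>3)&(h[...,1]>190)&(h[...,2]>150)
m[:205]=0;m[235:]=0;m[:,:285]=0;m[:,315:]=0
v,u=np.nonzero(m);print(u.mean(),v.mean(),len(u),X[m].round(3))
E
```

```text
180 [(np.int64(734), np.int64(208), np.int64(8)), (np.int64(738), np.int64(185), np.int64(-5)), (np.int64(737), np.int64(160), np.int64(1)), (np.int64(736), np.int64(135), np.int64(8)), (np.int64(738), np.int64(111), np.int64(5)), (np.int64(738), np.int64(86), np.int64(4)), (np.int64(742), np.int64(62), np.int64(-7)), (np.int64(741), np.int64(37), np.int64(-1)), (np.int64(738), np.int64(12), np.int64(12)), (np.int64(740), np.int64(-12), np.int64(7)), (np.int64(743), np.int64(-37), np.int64(-1)), (np.int64(746), np.int64(-62), np.int64(-11))]
186 [(np.int64(714), np.int64(208), np.int64(1)), (np.int64(714), np.int64(183), np.int64(5)), (np.int64(673), np.int64(143), np.int64(164)), (np.int64(717), np.int64(135), np.int64(-1)), (np.int64(712), np.int64(109), np.int64(21)), (np.int64(716), np.int64(85), np.int64(7)), (np.int64(717), np.int64(61), np.int64(3)), (np.int64(720), np.int64(37), np.int64(-5)), (np.int64(679), np.int64(8), np.int64(157)), (np.int64(687), np.int64(-14), np.int64(129)), (np.int64(695), np.int64(-37), np.int64(100)), (np.int64(722), np.int64(-62), np.int64(-3))]

[... 7502 characters left out ...]
64(421), np.int64(51), np.int64(9)), (np.int64(422), np.int64(27), np.int64(5)), (np.int64(423), np.int64(3), np.int64(1)), (np.int64(424), np.int64(-21), np.int64(1)), (np.int64(423), np.int64(-45), np.int64(10)), (np.int64(424), np.int64(-68), np.int64(5))]
300.57894736842104 217.57894736842104 19 [[0.599 0.044 0.074]
 [0.602 0.041 0.06 ]
 [0.6   0.037 0.072]
 [0.6   0.034 0.072]
 [0.596 0.047 0.072]
 [0.597 0.034 0.071]
 [0.597 0.031 0.069]
 [0.593 0.047 0.069]
 [0.595 0.031 0.062]
 [0.588 0.047 0.077]
 [0.59  0.03  0.071]
 [0.586 0.047 0.072]
 [0.586 0.044 0.071]
 [0.586 0.034 0.073]
 [0.587 0.03  0.071]
 [0.582 0.044 0.074]
 [0.584 0.04  0.068]
 [0.582 0.037 0.076]
 [0.582 0.033 0.078]]
```

View pics/c0.png

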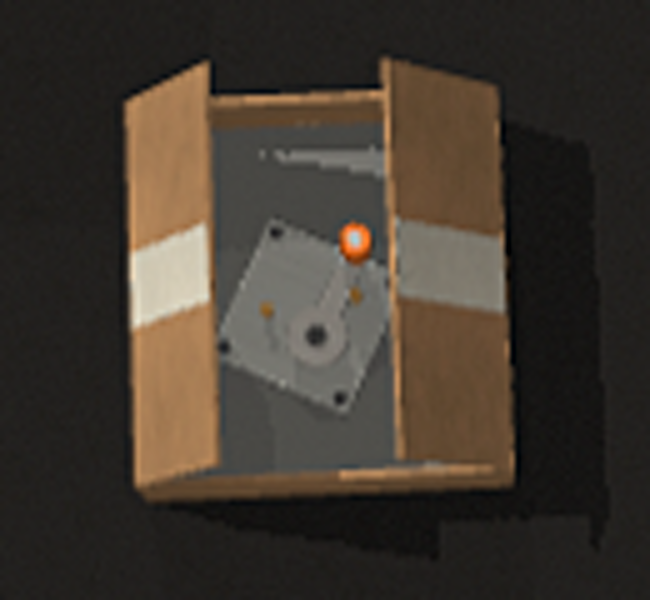

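The enlargement shows the roller at crop (355,242), i.e. pixel (301,218), and the hub at (293.2,237). The end stop pin is to the left, so anticlockwise swings toward +y. Next I'll fit the flap planes and work out the geometry.

```bash
cat >> h.py <<'E'
def flap(X,poly):
    m=np.zeros(X.shape[:2],np.uint8);cv2.fillPoly(m,[np.array(poly)],1)
    P=X[m>0];P=P[(P[:,2]>.05)&(P[:,2]<.25)]
    for _ in range(4):
        A=np.c_[P[:,:2],np.ones(len(P))];s=np.linalg.lstsq(A,P[:,2],rcond=None)[0]
        r=abs(A@s-P[:,2]);P=P[r<max(.01,2*np.median(r))]
    return s,len(P)
E
python3 - <<'E'
from h import *
from scipy.spatial.transform import Rotation as R
D=np.load("pics/top0.npy");X=cloud("top",D)
for q in ([[257,192],[270,185],[272,261],[259,265]],[[309,184],[328,190],[331,264],[312,260]]):
    s,n=flap(X,q);print(s.round(3),n,"tilt",np.arctan(np.hypot(s[0],s[1])).round(3),"yaw of normal",np.arctan2(s[1],s[0]))
# outer corners at crop -> z .085 
f=lambda x,y:(230+(x-2)/5,170+(y-2)/5)
for nm,c,z in [("L hinge far",(125,100),.085),("L hinge near",(135,485),.085),("R far",(500,90),.085),("R near",(514,485),.085),
  ("Le far",(209,62),.17),("Le near",(217,462),.17),("Re far",(384,58),.17),("Re near",(401,460),.17),
  ("hub",(316,335),.047),("roller",(355,241),.074),("pinA",(356,295),.037),("pinB",(267,308),.037),
  ("plate1",(272,220),.019),("plate2",(218,347),.019),("plate3",(347,412),.019)]:
    print(nm,atz("top",*f(*c),z).round(4))
o=robot.get_obs();print(R.from_rotvec(o["tcp_rot"]).as_matrix().round(3))
for t in ["tensioner","screw_tub","roller","idler_arm"]: print(t,robot.look_for("top",t)[:2])
E
```

```text
[ 0.106 -1.564  0.318] 1040 tilt 1.003 yaw of normal -1.503365412524995
[-0.078  1.157  0.203] 1449 tilt 0.859 yaw of normal 1.6380761764348113
L hinge far [0.6802 0.1954 0.085 ]
L hinge near [0.4203 0.1776 0.085 ]
R far [ 0.6936 -0.0563  0.085 ]
R near [ 0.4265 -0.0716  0.085 ]
Le far [0.6853 0.1322 0.17  ]
Le near [0.4262 0.1172 0.17  ]
Re far [0.6909 0.0197 0.17  ]
Re near [0.4303 0.0014 0.17  ]
hub [0.5298 0.0639 0.047 ]
roller [0.5898 0.0384 0.074 ]
pinA [0.5599 0.038  0.037 ]
pinB [0.5493 0.0983 0.037 ]
plate1 [0.6144 0.0983 0.019 ]
plate2 [0.5246 0.1322 0.019 ]
plate3 [0.4818 0.0424 0.019 ]
[[ 0.301 -0.    -0.954]
 [ 0.954 -0.002  0.301]
 [-0.002 -1.    -0.   ]]
tensioner [{'extent': [276.5, 216.7, 306.2, 251.2], 'confidence': 0.72}]
screw_tub [{'extent': [161.7, 233.4, 167.4, 265.5], 'confidence': 0.2}]
roller [{'extent': [288.8, 216.3, 307.5, 243.5], 'confidence': 0.46}]
idler_arm [{'extent': [289.9, 214.7, 303.8, 241.6], 'confidence': 0.59}, {'extent': [257.7, 180.6, 271.3, 264.6], 'confidence': 0.38}]
```

Everything agrees with the given sizes:
- **Carton:** centre about (0.555, 0.061), yaw about 0.065.
- **Flaps:** about 1.0 and 0.86 rad, with a gap of about 114 mm.
- **Tensioner:** pivot (0.530, 0.064). The roller is 65 mm from it at −0.40 rad.

I'll move over the gap with the fingers shut.

Emit:
{"fn": "drive_tool", "kwargs": {
  "rows": [
    [[0, 0, 0, 0.028, -0.052, 0.03, 1], [0, 0, 0, 0.056, -0.104, 0.04, 1], [0, 0, 0, 0.084, -0.156, 0.04, 1], [0, 0, 0, 0.112, -0.208, 0.04, 1], [0, 0, 0, 0.14, -0.26, 0.04, 1], [0, 0, 0, 0.168, -0.312, 0.04, 1], [0, 0, 0, 0.196, -0.364, 0.04, 1], [0, 0, 0, 0.224, -0.416, 0.04, 1], [0, 0, 0, 0.252, -0.468, 0.04, 1], [0, 0, 0, 0.28, -0.52, 0.04, 1], [0, 0, 0, 0.308, -0.572, 0.04, 1], [0, 0, 0, 0.337, -0.623, 0.04, 1]]
  ]
}}

```text
clock: 1.8
eef_pos: [0.556, 0.0667, 0.2716]
tcp_rot: [-1.339, -0.982, 0.981]
contact_force: [0.4, 0.9, 0.3]
finger_gap: -0.001
```

Emit:
{"fn": "drive_tool", "kwargs": {
  "rows": [
    [[0, 0, 0, 0, 0, -0.06, 1], [0, 0, 0, 0, 0, -0.12, 1], [0, 0, 0, 0, 0.02, -0.12, 1], [0, 0, 0, -0.002, 0.04, -0.12, 1], [0, 0, 0, -0.003, 0.06, -0.12, 1], [0, 0, 0, -0.005, 0.08, -0.12, 1], [0, 0, 0, -0.006, 0.1, -0.12, 1], [0, 0, 0, -0.008, 0.12, -0.12, 1], [0, 0, 0, -0.009, 0.14, -0.12, 1], [0, 0, 0, -0.01, 0.155, -0.12, 1], [0, 0, 0, -0.011, 0.168, -0.12, 1], [0, 0, 0, -0.011, 0.168, -0.12, 1]]
  ]
}}

```text
clock: 3.3
eef_pos: [0.5439, 0.238, 0.151]
tcp_rot: [-1.337, -0.983, 0.982]
contact_force: [-0.0, 0.4, 0.1]
finger_gap: -0.001
```

Emit:
{"fn": "drive_tool", "kwargs": {
  "rows": [
    [[0, 0, 0, 0.002, -0.05, 0, 1], [0, 0, 0, 0.006, -0.11, 0, 1], [0, 0, 0, 0.01, -0.165, 0, 1], [0, 0, 0, 0.012, -0.19, 0, 1], [0, 0, 0, 0.013, -0.215, 0, 1], [0, 0, 0, 0.015, -0.24, 0, 1], [0, 0, 0, 0.016, -0.265, 0, 1], [0, 0, 0, 0.018, -0.29, 0, 1], [0, 0, 0, 0.019, -0.315, 0, 1], [0, 0, 0, 0.021, -0.337, 0, 1], [0, 0, 0, 0.022, -0.355, 0, 1], [0, 0, 0, 0.022, -0.355, 0, 1]]
  ]
}}

```text
clock: 4.8
eef_pos: [0.566, -0.1209, 0.1513]
tcp_rot: [-1.341, -0.978, 0.979]
contact_force: [-0.0, -0.4, 0.5]
finger_gap: 0.005
```

Run:
```python
from h import *
for n in ("side","top"):
    p,d=robot.read_camera(n); np.save(f"pics/{n}1.npy",d)
    cv2.imwrite(f"pics/{n}1.png",p)
    if n=="top": cv2.imwrite("pics/c1.png",cv2.resize(p[160:300,220:370],None,fx=4,fy=4,interpolation=cv2.INTER_CUBIC))
    else: cv2.imwrite("pics/cs1.png",cv2.resize(p[160:360,200:460],None,fx=3,fy=3,interpolation=cv2.INTER_CUBIC))
```

```text
(no output)
```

View pics/c1.png

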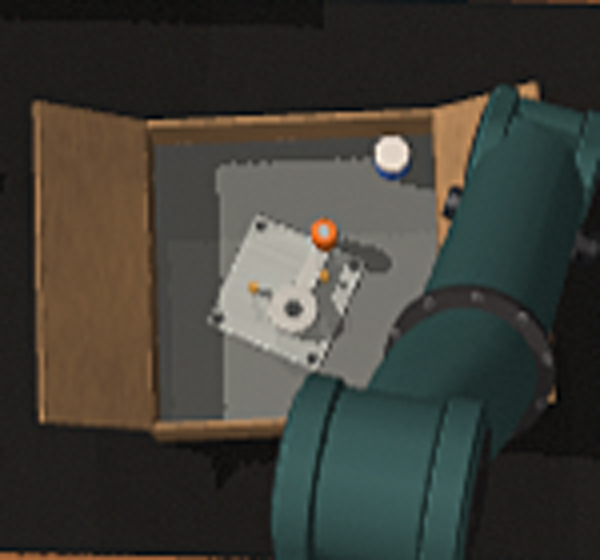

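View pics/cs1.png

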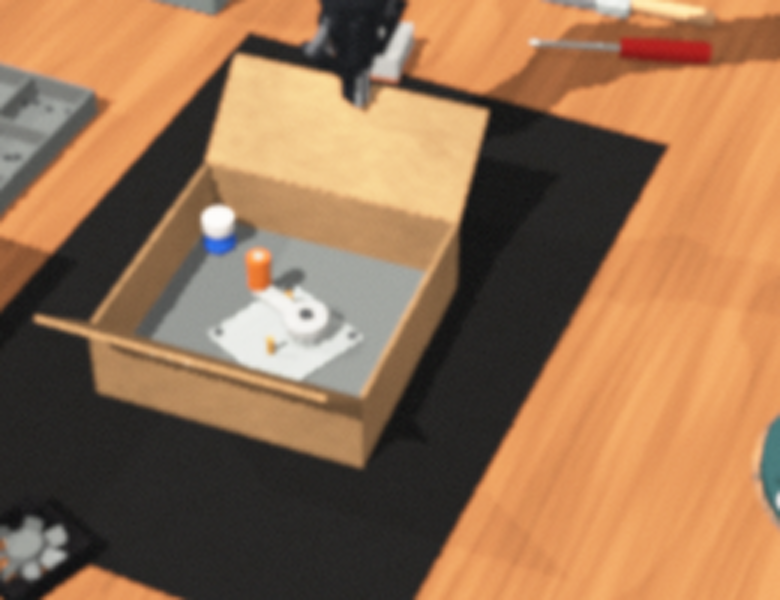

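Both flaps are now outside and leaning outward. In the top crop the roller is at (323,232), the hub at (293,309) and the tub at (391,155). In the side crop the roller top is at (258,255). Next I'll measure the flap angles and triangulate the roller.

Run:
```python
from h import *
def tri(a,b):
    (o1,d1),(o2,d2)=ray("top",*a),ray("side",*b)
    t=np.linalg.lstsq(np.c_[d1,-d2],o2-o1,rcond=None)[0]
    p,q=o1+d1*t[0],o2+d2*t[1];return ((p+q)/2).round(4),np.linalg.norm(p-q).round(4)
T=lambda x,y:(220+(x-1.5)/4,160+(y-1.5)/4)
S=lambda x,y:(200+(x-1)/3,160+(y-1)/3)
print("roller top",tri(T(323,231),S(258,256)))
print("hub hole",tri(T(293,309),S(307,314)))
print("tub lid",tri(T(391,154),S(218,214)))
print("pinB",tri(T(252,287),S(270,341)))
print(atz("top",*T(323,231),.074),atz("top",*T(293,309),.047))
X=cloud("top",np.load("pics/top1.npy"))
def plane(P):
    c=P.mean(0);
    for _ in range(4):
        c=P.mean(0);n=np.linalg.svd(P-c,full_matrices=False)[2][2];r=abs((P-c)@n);P=P[r<max(.008,2.5*np.median(r))]
    return n.round(3),np.arccos(abs(n[2])).round(3),c.round(3),len(P)
q=lambda f,L:np.array([f(*a) for a in L]).round().astype(int)
def sel(X,poly):
    m=np.zeros(X.shape[:2],np.uint8);cv2.fillPoly(m,[poly],1);return X[m>0]
print("left",plane(sel(X,q(T,[(45,115),(140,130),(145,410),(50,410)]))))
Xs=cloud("side",np.load("pics/side1.npy"))
print("right",plane(sel(Xs,q(S,[(240,70),(330,90),(330,165),(220,155)]))), plane(sel(Xs,q(S,[(390,110),(475,125),(450,205),(380,190)]))))
```

```text
roller top (array([0.5914, 0.0393, 0.0764]), np.float64(0.0013))
hub hole (array([0.5293, 0.0637, 0.0479]), np.float64(0.0012))
tub lid (array([ 0.6637, -0.0154,  0.0595]), np.float64(0.0027))
pinB (array([0.5493, 0.0998, 0.037 ]), np.float64(0.0013))
[0.59124052 0.03922259 0.074     ] [0.52887829 0.06357704 0.047     ]
left (array([ 0.05 , -0.708,  0.704]), np.float64(0.79), array([0.548, 0.222, 0.125]), 1741)
right (array([-0.078,  0.623, -0.778]), np.float64(0.679), array([ 0.635, -0.092,  0.128]), 972) (array([ 0.786, -0.162,  0.597]), np.float64(0.932), array([ 0.486, -0.102,  0.127]), 703)
```

Left flap is about 2.35 rad and right about 2.4, matching the push geometry. The roller top triangulates to (0.591, 0.039, 0.076), against 0.074 expected. I'll half-open over the roller, look, then descend.

Emit:
{"fn": "drive_tool", "kwargs": {
  "rows": [
    [[0, 0, 0, 0.006, 0.04, 0, 1], [0, 0, -0.03, 0.015, 0.09, 0, 0.5], [0, 0, -0.06, 0.022, 0.14, 0, 0.45], [0, 0, -0.08, 0.025, 0.16, 0, 0.45], [0, 0, -0.08, 0.025, 0.16, -0.03, 0.45], [0, 0, -0.08, 0.025, 0.16, -0.05, 0.45], [0, 0, -0.08, 0.025, 0.16, -0.05, 0.45]]
  ]
}}

```text
clock: 5.78
eef_pos: [0.5896, 0.0427, 0.0998]
tcp_rot: [-1.364, -0.919, 0.924]
contact_force: [0.3, 0.0, 0.8]
finger_gap: 0.549
```

Run:
```python
from h import *
p,d=robot.read_camera("side");cv2.imwrite("pics/cs2.png",cv2.resize(p[160:360,200:460],None,fx=3,fy=3,interpolation=cv2.INTER_CUBIC))
o=robot.get_obs();print(o["eef_pos"],o["finger_gap"],o["joint_positions"])
```

```text
[0.5906011  0.04243393 0.10087816] 0.5468436224685228 [-0.26898188  0.60940053  0.17040271  2.00796382 -0.19060923  0.54062858
  1.2218166 ]
```

View pics/cs2.png

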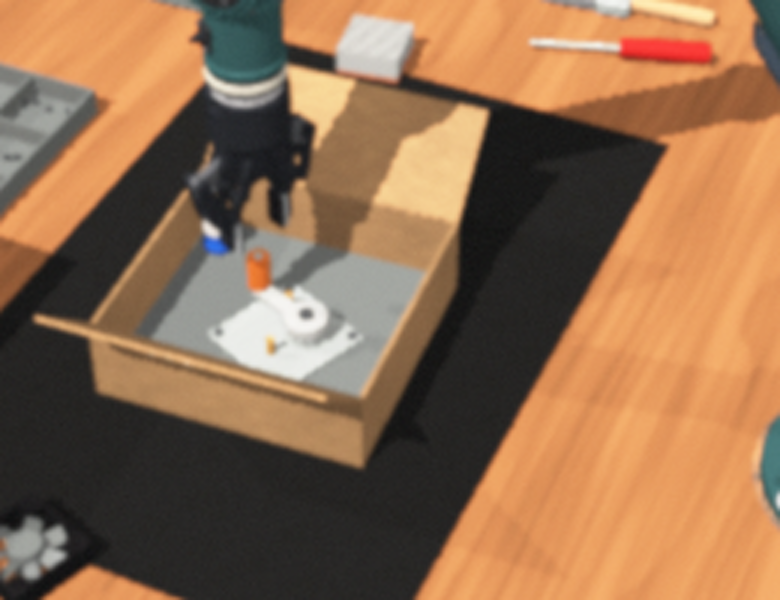

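The fingers (crop about (235,240) and (280,215)) straddle the roller at (258,262). Now I'll descend and grip.

Emit:
{"fn": "drive_tool", "kwargs": {
  "rows": [
    [[0, 0, 0, 0, -0.003, -0.02, 0.45], [0, 0, 0, 0, -0.003, -0.04, 0.45], [0, 0, 0, 0, -0.003, -0.055, 0.45], [0, 0, 0, 0, -0.003, -0.055, 0.8], [0, 0, 0, 0, -0.003, -0.055, 1], [0, 0, 0, 0, -0.003, -0.055, 1], [0, 0, 0, 0, -0.003, -0.055, 1], [0, 0, 0, 0, -0.003, -0.055, 1]]
  ],
  "squeeze": 40
}}

```text
clock: 6.82
eef_pos: [0.5915, 0.0386, 0.0467]
tcp_rot: [-1.367, -0.921, 0.92]
contact_force: [0.1, 0.0, -0.5]
finger_gap: 0.241
```

Gap 0.241 × 85 ≈ 20.5 mm, so the roller (22 mm) is gripped. Now I'll swing along the arc, turning the tool with it.

Emit:
{"fn": "drive_tool", "kwargs": {
  "rows": [
    [[0, 0, 0.15, 0.003, 0.01, 0, 1], [0, 0, 0.3, 0.0046, 0.0195, 0, 1], [0, 0, 0.45, 0.0046, 0.0295, 0, 1], [0, 0, 0.6, 0.0032, 0.0395, 0, 1], [0, 0, 0.75, 0.0003, 0.049, 0, 1], [0, 0, 0.9, -0.004, 0.058, 0, 1], [0, 0, 1.05, -0.01, 0.0665, 0, 1], [0, 0, 1.05, -0.01, 0.0665, 0, 1]]
  ],
  "squeeze": 60
}}

```text
clock: 7.82
eef_pos: [0.5832, 0.1036, 0.0468]
tcp_rot: [-0.824, -1.679, 1.677]
contact_force: [3.6, -2.6, -2.2]
finger_gap: 0.24
```

Emit:
{"fn": "drive_tool", "kwargs": {
  "rows": [
    [[0, 0, 0.08, -0.004, 0.0045, 0, 1], [0, 0, 0.12, -0.008, 0.0085, 0, 1], [0, 0, 0.12, -0.009, 0.0095, 0, 1], [0, 0, 0.12, -0.009, 0.0095, 0, 1], [0, 0, 0.12, -0.009, 0.0095, 0, 1]]
  ]
}}

```text
clock: 8.45
eef_pos: [0.5781, 0.1097, 0.0469]
tcp_rot: [-0.746, -1.758, 1.756]
contact_force: [9.5, -7.9, -5.8]
finger_gap: 0.234
```

Run:
```python
from h import *
for n in ("side","top"):
    p,d=robot.read_camera(n);np.save(f"pics/{n}3.npy",d)
    c=p[160:360,200:460] if n=="side" else p[160:300,220:370]
    cv2.imwrite(f"pics/{n}3.png",cv2.resize(c,None,fx=3 if n=="side" else 4,fy=3 if n=="side" else 4,interpolation=cv2.INTER_CUBIC))
o=robot.get_obs();print({k:o[k] for k in("eef_pos","contact_force","ft_torque","finger_gap","clock")})
r=o["eef_pos"][:2]-[.529,.0636];print(np.arctan2(r[1],r[0])+.381,np.hypot(*r))
```

```text
{'eef_pos': array([0.57804801, 0.10970376, 0.04689424]), 'contact_force': array([ 9.43013169, -7.04064703, -5.62097057]), 'ft_torque': array([-1.30849592, -1.72300269, -0.12162024]), 'finger_gap': 0.23900138038628563, 'clock': 8.55}
1.1354653266457828 0.06731466283866169
```

View pics/side3.png

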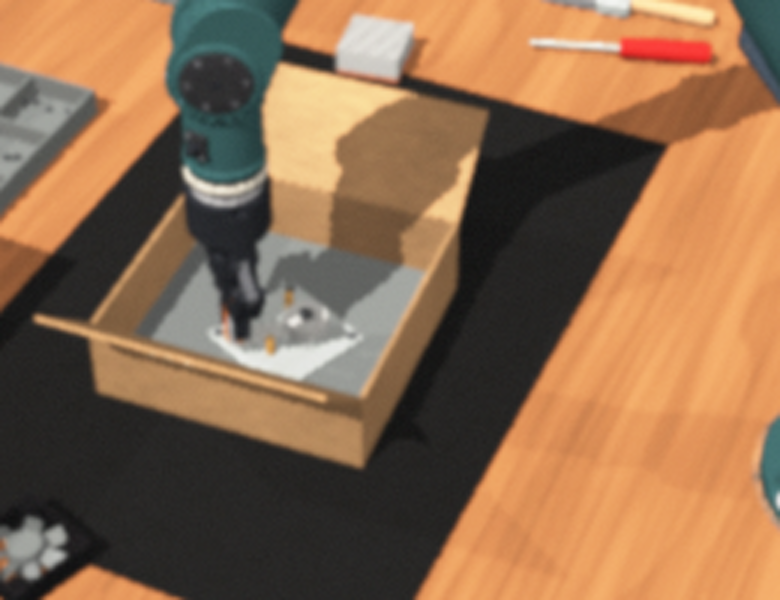

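View pics/top3.png

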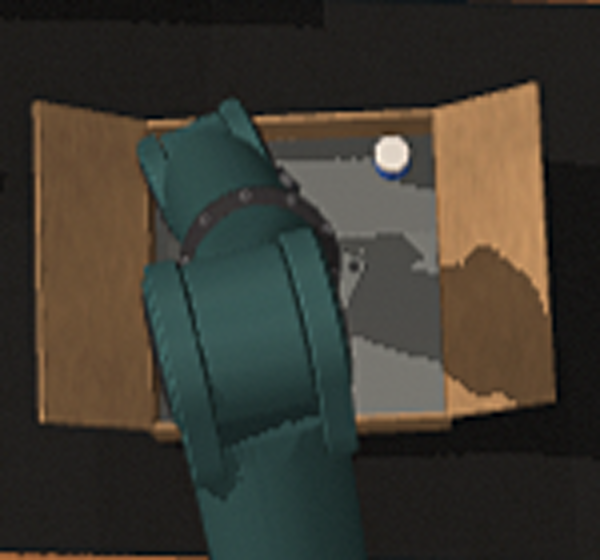

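The tool has swung about 1.135 rad with a tangential force of about 12 N, against 8.8 N for the spring at the stop, so it is probably touching. Pushing 5 mm further should confirm it: the force should rise while the tool stalls.

Emit:
{"fn": "drive_tool", "kwargs": {
  "rows": [
    [[0, 0, 0.04, -0.002, 0.002, 0, 1], [0, 0, 0.06, -0.0035, 0.0035, 0, 1], [0, 0, 0.06, -0.0035, 0.0035, 0, 1], [0, 0, 0.06, -0.0035, 0.0035, 0, 1], [0, 0, 0.06, -0.0035, 0.0035, 0, 1], [0, 0, 0.06, -0.0035, 0.0035, 0, 1]]
  ]
}}

```text
clock: 9.3
eef_pos: [0.5775, 0.1095, 0.047]
tcp_rot: [-0.708, -1.795, 1.797]
contact_force: [14.7, -12.7, -8.5]
finger_gap: 0.24
```

Run:
```python
from h import *
o=robot.get_obs();print({k:o[k] for k in("eef_pos","contact_force","ft_torque","finger_gap","clock")})
r=o["eef_pos"][:2]-[.529,.0636];print(np.arctan2(r[1],r[0])+.381,np.hypot(*r))
```

```text
{'eef_pos': array([0.57745929, 0.10946843, 0.04699181]), 'contact_force': array([ 14.73938324, -12.73074031,  -8.45290904]), 'ft_torque': array([-2.57441528, -2.55532515, -0.15964799]), 'finger_gap': 0.23974047607976431, 'clock': 9.3}
1.1389384144977774 0.06672492766359482
```

Commanded 5 mm further, the tool moved about 0.6 mm and the push rose from about 12 to 19 N, so the arm is on its stop. One last check of the flaps, then I'll hand in.

Run:
```python
from h import *
X=cloud("top",np.load("pics/top3.npy"))
T=lambda x,y:(220+(x-1.5)/4,160+(y-1.5)/4)
for nm,L in(("left",[(45,115),(140,130),(145,410),(50,410)]),("right",[(445,120),(530,95),(545,395),(455,405)])):
    s,n=flap(X,np.array([T(*a) for a in L]).round().astype(int).tolist());print(nm,np.pi-np.arctan(np.hypot(s[0],s[1])),n)
a,b=cv2.imread("pics/top0.png"),robot.read_camera("top")[0]
d=cv2.absdiff(a,b).max(2)
for nm,(x0,y0,x1,y1) in dict(fan=(180,188,220,225),syr=(155,228,172,272),pin=(165,272,192,300),sink=(405,185,440,220),drv=(445,242,472,308),brush=(473,236,495,300)).items(): print(nm,(d[y0:y1,x0:x1]>60).mean().round(3))
o=robot.get_obs();print(o["eef_pos"],o["contact_force"],o["finger_gap"],o["clock"])
robot.hand_in()
```

```text
left 2.368165168403058 1659
right 2.410620335282986 1621
fan 0.0
syr 0.0
pin 0.0
sink 0.0
drv 0.092
brush 0.0
[0.5774671  0.10945776 0.0469824 ] [ 14.62186168 -13.72951714  -8.6377288 ] 0.23481260904004017 9.35
the job is handed in; nothing more can be done
```

I folded both flaps back, gripped the orange roller, and swung the arm to its stop. The job was handed in at about 9.4 s with the gripper still holding it; no verdict is reported.

- **Flaps:** the last depth readings gave about 2.37 rad for the left flap and 2.41 rad for the right. The requirement is 1.9.
- **Arm:** it swung about 1.14 rad by tool position. A further 5 mm command moved the tool only about 0.6 mm, while the push rose from about 12 N to 19 N. That places the arm on its stop. The grip gap read about 20 mm on the 22 mm roller.
- **Bystanders:** nothing was touched knowingly. Comparing top pictures from start and end, the fan, syringe, lock pin, heat sink and brush areas were unchanged. The tub looked unchanged between the top pictures after the flaps were opened and at the stop; it was hidden at the start.
- **Unresolved:** the screwdriver area differed in 9% of its pixels. I put that down to the arm's shadow, since the tool never went near it, but I did not check further. One noisy depth patch on the right flap also disagreed with its other readings.

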